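Clear the bead-sorting board and open the cleaner's safety cap

ROBOT

A 6-joint arm with a two-finger parallel gripper is mounted at the origin on the work surface. World frame = base frame: x ahead of the robot, y to its left, z up, the work surface at z = 0. Lengths are in mm, angles in rad, forces in N, time in s.
With the tool pointing down it reaches from about 400 to 925 mm from the base axis. Payload 12.5 kg.
Tool frame: the origin (TCP) lies on the mounting face of the last link; the fingertips stand 190 mm ahead of it and the grasp point (between the pads) lies 171 mm ahead of it; x points along the fingers, y is the direction in which the jaws open and shut, and the axes are right-handed (so a half turn about x gives the same grasp; the last joint's range is limited). The gripper opens to 95 mm and grips with 3 to 60 N. Pads are 20 mm wide; open, the fingers measure 119 mm over their backs; the gripper's body (75 mm by 180 mm) begins 59 mm behind the grasp point.
Start: joints at [-1.303, 0.491, 1.559, -0, 1.092, -0.106], TCP at [228.241, -581.834, 404.761] pointing down, gripper open.
Joint ranges: [-3.1, 3.1], [-0.84, 2.19], [0.05, 2.79], [-1.13, 4.28], [0.06, 2.93], [-2.69, 2.69]. Speed limits (rad/s): [2.22, 2.22, 2.79, 3.14, 3.14, 3.14].

INTERFACE

Orientations are given as [roll, pitch, yaw] about the fixed x, y, z axes, in that order (R = Rz(yaw) Ry(pitch) Rx(roll)).
In Python, from cell import env, eyes gives the robot as it stands. The module is installed in compiled form; this text tells all that it offers.
- The arm moves only by the tool jog_arm, never from a script. Its argument "deltas" is one flat list of numbers, 7 for each row, row after row: the shift along the tool's x, y, z in mm, then the turn, a rotation vector about the tool's x, y, z in rad, then the opening, from 0 (shut) to 1 (fully open). A call has 1 to 10 rows; each row shifts and turns the pose as measured when the row begins, along the tool's axes as they then stand; what a row does not reach is not made up. A row lasts 1/8 s, in which the tool goes at most 62.5 mm and 10.7 degrees, less where a joint would pass 70% of its speed; a pose out of reach is approached as far as the arm can. A call is refused whole if a number of a shift passes 62.5 or a number of a turn 0.188, either way. A call with a gripper value outside its range is refused whole. The fingers move at their own pace and stop on an object; the grip force is fixed at half the most. Time passes only in rows, so rows that do not move let the fingers close. It gives the time, the measured TCP pose, the force and the opening at its end, in the units of the state.
- env.state(): the state, without advancing time (a new reading comes with each control period).
- eyes.read_camera(name): name is "side" or "top"; returns a dict with "image" (420x560x3 uint8, red, green, blue), "fovy" (degrees; the focal length in pixels is half the picture's height over the tangent of half this angle, whatever the lens; pixels are square), "cx", "cy" (the principal point, pixels), "world_from_camera" (4x4, takes a point from camera to world coordinates). Camera axes: x right, y up, looking along -z (the intrinsics and any distortion apply to the point x, -y, -z); pixel columns grow to the right and rows downward; lengths in mm; the calibration is good to about 2 mm. A picture is of the moment at which its call begins. There is no depth.
- env.job_done(): hands the job in, once; it reports no verdict.
The state is a dict: "t": time; "joints": joint angles; "qvel": joint speeds; "tau": joint torques, N m; "eef_pos": TCP position; "tcp_rot": TCP orientation; "ft_force": force on the tool from outside, world axes, zero at the start; "moment": the same for the moment, N m; "opening": opening from 0.0 (shut) to 1.0 (fully open).
Only numpy, scipy, OpenCV 4.12 (cv2) and the standard library are available. Lean on these libraries where they do the work, as an engineer would, in place of code of your own. Each camera call takes 0.05 s, during which the arm holds its last target.

TASK

The sorting board is about to be cleaned: pick up the scraper block, wipe all four loose stone chips off the board's open end into the catch tray with it (not with the fingers), and lay the scraper back on its grey felt pad, sole down. Then open the pale grey cleaner jar: grip its white safety cap, press it down, twist it anticlockwise while pressed until it is free, and lift it off. Finish still holding the cap level, about 8 cm straight above the jar's mouth, and leave everything else on the stall where it is.

Things in the scene. Friction and masses are not known exactly. Their poses are not given: they have to be found in the camera images.
- board: white sorting board, dark catch tray fixed to its +y end, screwed to the table. Origin under the board's centre at table height. Board 170 mm (x) by 230 mm (y, -115 to +115), flat surface at z = 50.5 mm. Wooden lips 10 mm high along both long sides (inner faces x = -78, +78 mm) and the -y end (inner face y = -108 mm); the +y end is open and level with the surface
- board_top (a point): centre of the board's working surface, 50.5 mm above the board's origin
- tray_floor (a point): centre of the catch tray's floor, at (0, 161, 5) mm in the board's frame. Tray inside: y = 115 to 207 mm, x = -81 to +81 mm, walls 40 mm high, so chips drop in when pushed over the board's open end
- chip1: loose turquoise stone chip, about 22 x 17 x 11 mm, 13 g, lying flat on the sorting board; origin at its centre
- chip2: loose rose pink stone chip, about 20 x 18 x 10 mm, 13 g, lying flat on the sorting board; origin at its centre
- chip3: loose amber yellow stone chip, about 23 x 16 x 10 mm, 13 g, lying flat on the sorting board; origin at its centre
- chip4: loose purple stone chip, about 19 x 17 x 12 mm, 13 g, lying flat on the sorting board; origin at its centre
- pad: grey felt pad, 190 x 76 x 3 mm (x, y, z), fixed to the table: the scraper's place; origin at the centre of its underside
- scraper: wooden scraper block with a rubber sole, lying sole down on the pad, 0.13 kg. Block 130 mm (x) by 30 mm (y) by 24 mm high; on it a grip rib 70 mm (x) by 22 mm (y), from 24 to 60 mm above the sole: take it from above across y and push the block along y. Origin at the centre of the sole
- scraper_grip (a point): middle of the scraper's rib, 44 mm above the sole
- jar: pale grey cleaner jar, blue label, in a grey collar on a 90 mm square plywood holder screwed to the table (cannot turn or tip); it stands in one of two jar places. 82 mm diameter at most, narrowing from 73 to 86 mm height to a neck with a 44 mm diameter ring of lugs; the neck is free for fingertips for 20 mm below the seated cap. Origin at the centre of the holder's underside
- jar_mouth (a point): centre of the jar's mouth (rim of the neck), 122 mm above the jar's origin, 14 mm above the underside of the seated cap
- cap: white ribbed push-and-turn safety cap with a red arrow, 54 mm diameter, 26 mm tall, 28 g, a loose part locked on the jar's neck. Origin at the centre of its underside, 108 mm above the jar's origin when locked. At the start its x axis lies along the jar's. A spring in the jar's mouth pushes it up with 5 N; pressed over 4.5 mm (11 N) it clears the locking teeth, at 8 mm (15 N) it bottoms
- cap_top (a point): centre of the cap's top, 26 mm above its origin. Kept pressed 6 to 7 mm, the cap turns anticlockwise seen from above: past the teeth at 42 degrees; between 44 and 86 degrees it lifts straight off (aim for 65); at 90 degrees it meets a stop. It does not turn clockwise
- oil_jar: amber glass jar with a black cap, 68 mm diameter, 110 mm tall, loose; a bystander (it may stand in either jar place); origin at the centre of its underside
- coffee_cup: yellow take-away cup with a black lid, 85 mm diameter, 116 mm tall, loose bystander; origin at the centre of its underside
- spool: spool of red beading thread, 44 mm diameter, 40 mm tall, standing loose; bystander; origin at the centre of its underside
- calculator: black pocket calculator lying flat, 65 x 115 x 15 mm (x, y, z), loose bystander; origin at the centre of its underside
- bead_tray: white two-cell tray of beads, 90 x 150 x 22 mm (x, y, z), loose bystander; origin at the centre of its underside
- scoop: small steel stone scoop with a dark wooden handle, about 120 x 40 x 15 mm, loose bystander; origin under the centre of its pan, the handle points along its -x
Not all that is in view belongs to the job. There is more than one size of the cap; the one meant has the size given above.

How it is judged:
By the outcome, as a careful person would: the job done as asked, in the order asked, and still so for the second after the job is handed in, while the arm keeps its last pose, push and grip.
It also fails if it takes over 61 s, if anything falls off the work surface, if the arm or the gripper's body presses on something with over 40 N, if the wrist force passes 120 N, or if a joint passes its speed limit or range.

## Working session

There is one attempt and no reset: what is moved stays moved. The work goes in short steps, Python scripts to look and compute and a tool call to move; the robot and the scene stay as the last step left them, time stands still between calls to the robot, and variables do not carry over. Pictures are saved under pics/ and viewed, and the job is handed in when it is done.

Besides the shell and the picture viewer there is one more tool, called after "Emit:" by a JSON object that holds its "op" and its "data". jog_arm: Moves the arm, as the interface text tells. Its arguments: {"type":"object","properties":{"deltas":{"type":"array","items":{"type":"number"}}},"required":["deltas"]}

```bash
mkdir -p pics; python3 - <<'E'
from cell import env, eyes
import cv2
print(env.state())
for n in("side","top"):
    c=eyes.read_camera(n); cv2.imwrite(f"pics/{n}0.png",c["image"][:,:,::-1])
    print({k:v for k,v in c.items() if k!="image"})
E
```

```text
{'t': 0.0, 'joints': array([-1.30263148e+00,  4.91549815e-01,  1.55942306e+00,  9.36439498e-07,
        1.09170217e+00, -1.05594430e-01]), 'qvel': array([ 2.75673657e-03,  6.53224459e-05, -1.65211924e-04, -1.54739288e-03,
        1.43902571e-03,  1.14946376e-03]), 'tau': array([-2.44051280e-04, -6.12645292e+01, -2.58180857e+01,  6.92697521e-02,
        4.82410484e-02, -1.24966509e-04]), 'eef_pos': array([ 228.2158406 , -581.81501581,  404.17678076]), 'tcp_rot': array([-1.67715808,  1.56971394,  1.83819342]), 'ft_force': array([-0.06320436, -0.22989447, -0.24557141]), 'moment': array([-0.0066896 ,  0.0411895 ,  0.00140252]), 'opening': 0.9971316165641034}
{'fovy': 47.21771136903901, 'cx': 276.01853480441997, 'cy': 208.13338604898408, 'world_from_camera': array([[-9.73136283e-01,  1.72661251e-01, -1.52295331e-01,
         3.31550251e+02],
       [-2.29942496e-01, -6.95856034e-01,  6.80375505e-01,
         8.19669003e+02],
       [ 1.14988614e-02,  6.97117258e-01,  7.16864914e-01,
         9.80472207e+02],
       [ 0.00000000e+00,  0.00000000e+00,  0.00000000e+00,
         1.00000000e+00]])}
{'fovy': 43.54337741229523, 'cx': 277.0761823953345, 'cy': 214.71622840019103, 'world_from_camera': array([[-2.68932608e-02,  9.92155819e-01, -1.22080235e-01,
         3.81248768e+02],
       [-9.99453437e-01, -2.90356478e-02, -1.58037450e-02,
        -2.08769945e+01],
       [-1.92244563e-02,  1.21588496e-01,  9.92394406e-01,
         1.38022445e+03],
       [ 0.00000000e+00,  0.00000000e+00,  0.00000000e+00,
         1.00000000e+00]])}
```

View pics/side0.png

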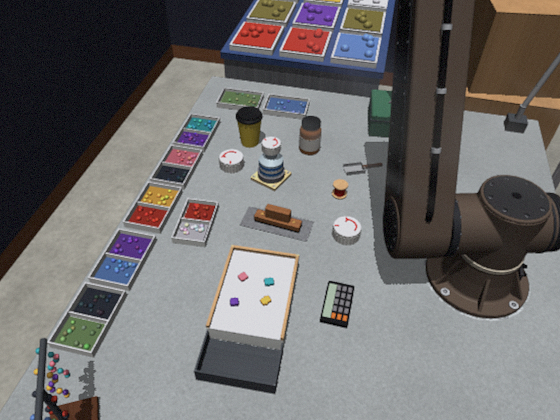

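View pics/top0.png

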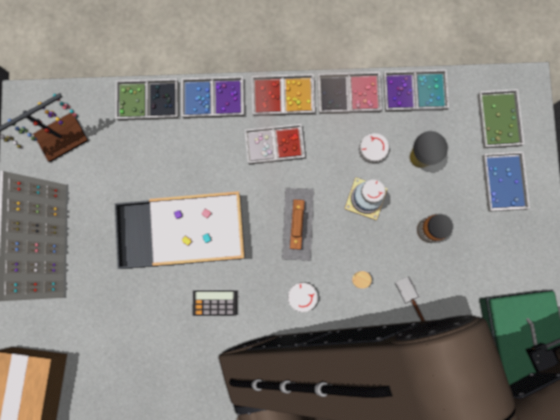

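The scene in the pictures, in top-view pixels: board centre about (197,230), scraper (298,224), jar (370,195), oil jar (436,228), cup (430,150), two decoy caps (374,147) and (303,297). Next I'll enlarge the key areas.

```bash
cat > h.py <<'E'
import numpy as np, cv2
from cell import env, eyes
C={"side":dict(f=210/np.tan(np.radians(47.21771136903901/2)),cx=276.0185,cy=208.1334,T=np.array([[-9.73136283e-01,1.72661251e-01,-1.52295331e-01,331.550251],[-2.29942496e-01,-6.95856034e-01,6.80375505e-01,819.669003],[1.14988614e-02,6.97117258e-01,7.16864914e-01,980.472207]])),
"top":dict(f=210/np.tan(np.radians(43.54337741229523/2)),cx=277.07618,cy=214.716228,T=np.array([[-2.68932608e-02,9.92155819e-01,-1.22080235e-01,381.248768],[-9.99453437e-01,-2.90356478e-02,-1.58037450e-02,-20.8769945],[-1.92244563e-02,1.21588496e-01,9.92394406e-01,1380.22445]]))}
def ray(n,u,v):
    c=C[n]; d=c["T"][:,:3]@np.array([(u-c["cx"])/c["f"],-(v-c["cy"])/c["f"],-1]); return c["T"][:,3],d/np.linalg.norm(d)
def onz(n,u,v,z):
    o,d=ray(n,u,v); return (o+d*(z-o[2])/d[2]).round(1)
def proj(n,p):
    c=C[n]; q=c["T"][:,:3].T@(np.array(p,float)-c["T"][:,3]); return (c["cx"]+c["f"]*q[0]/-q[2], c["cy"]-c["f"]*q[1]/-q[2])
def crop(src,x0,y0,w,h,s,out):
    im=src if not isinstance(src,str) else cv2.imread(src)
    o=cv2.resize(im[y0:y0+h,x0:x0+w],None,fx=s,fy=s,interpolation=cv2.INTER_CUBIC)
    for k in range(0,w,20): cv2.putText(o,str(x0+k),(k*s,8),0,.32,(0,0,255),1); cv2.line(o,(k*s,10),(k*s,16),(0,0,255),1)
    for k in range(0,h,20): cv2.putText(o,str(y0+k),(0,k*s+4),0,.32,(0,0,255),1); cv2.line(o,(22,k*s),(28,k*s),(0,0,255),1)
    cv2.imwrite(out,o)
def snap(n,name):
    c=eyes.read_camera(n); im=c["image"][:,:,::-1].copy(); cv2.imwrite("pics/"+name,im); return im
E
python3 - <<'E'
from h import *
crop("pics/top0.png",110,180,140,95,5,"pics/a.png")
crop("pics/top0.png",275,170,120,95,6,"pics/b.png")
crop("pics/side0.png",230,120,100,125,5,"pics/c.png")
crop("pics/side0.png",195,235,110,110,5,"pics/d.png")
E
```

```text
(no output)
```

View pics/a.png

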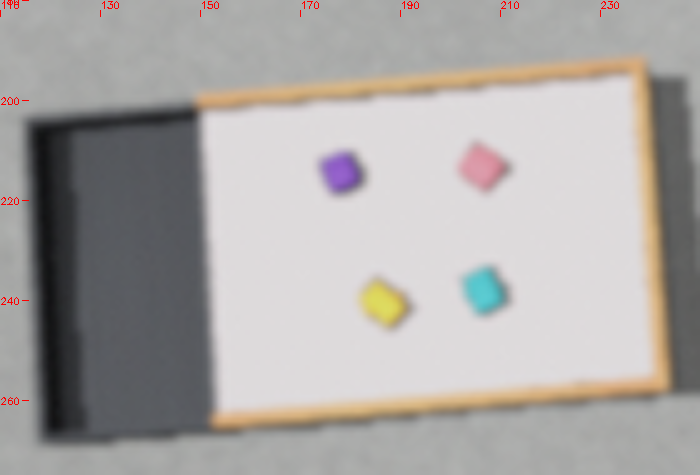

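View pics/b.png

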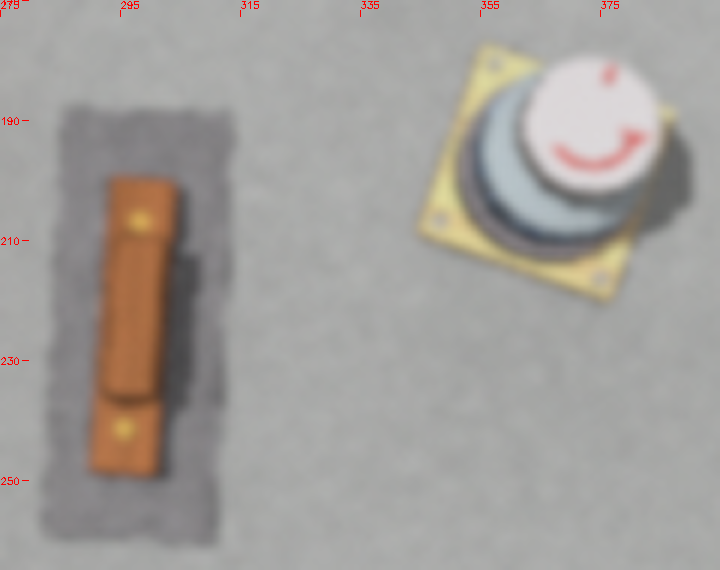

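View pics/c.png

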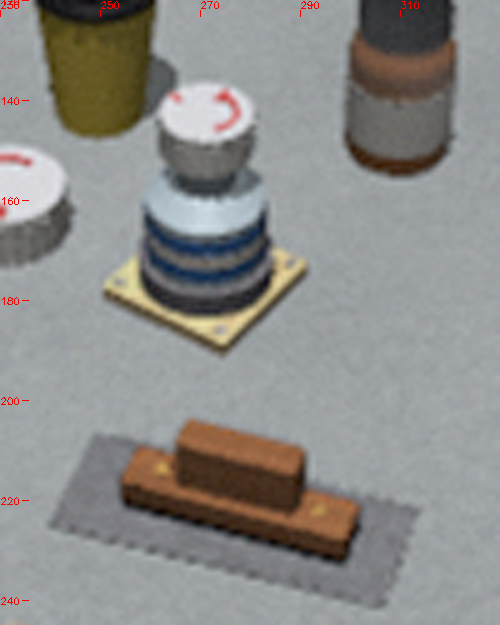

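View pics/d.png

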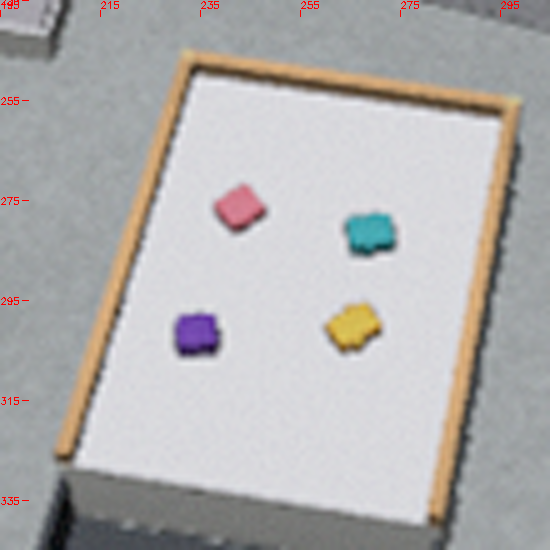

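```bash
cat > fit.py <<'E'
from h import *
from scipy.optimize import least_squares
def fit(obs,x0):
    # obs: (cam,u,v,local xyz)
    def w(p,l): c,s=np.cos(p[2]),np.sin(p[2]); return (p[0]+c*l[0]-s*l[1],p[1]+s*l[0]+c*l[1],l[2])
    f=lambda p:np.ravel([np.subtract(proj(o[0],w(p,o[3])),o[1:3]) for o in obs])
    r=least_squares(f,x0,x_scale=[1,1,.01]); print(r.x.round(2),np.degrees(r.x[2]).round(2)); print(r.fun.reshape(-1,2).round(1).tolist()); return r.x
B=[(85,115,60.5),(85,-115,60.5),(-85,-115,60.5),(-85,115,60.5)]
t=[("top",*p,b) for p,b in zip([(150,200),(239,192),(243.6,258),(152.4,265)],B)]
s=[("side",*p,b) for p,b in zip([(207.6,327),(232.6,245.4),(298.6,255),(282.4,339.4)],B)]
if __name__=="__main__":
    for o in (t,s,t+s): b=fit(o,[360,180,0])
    S=[(65,15,27),(65,-15,27),(-65,-15,27),(-65,15,27),(35,11,63),(35,-11,63),(-35,-11,63),(-35,11,63)]
    st=[("top",*p,q) for p,q in zip([(293,199.7),(304.7,200.2),(301.2,249.7),(289.8,248.7)],S)]
    fit(st,[380,-50,0])
    st2=[("top",*p,q) for p,q in zip([(292.7,210),(302.8,210),(300.8,237.5),(291.7,237)],S[4:])]
    fit(st2,[380,-50,0])
    st3=[("side",254.4,221,(65,15,3)),("side",299,232.4,(-65,15,3)),("side",268,204,(35,-11,63)),("side",291,210,(-35,-11,63))]
    fit(st3,[380,-50,0]);fit(st+st2+st3,[380,-50,0])
    H=[(45,45,12),(-45,45,12),(-45,-45,12),(45,-45,12)]
    print("pads", [onz("top",*p,3) for p in [(285.5,188),(314,188.5),(282,259.5),(311,260.5)]])
    print("cap",onz("top",373.8,190.7,134),onz("side",271.4,142.4,134))
    print("holder",[onz("top",*p,12) for p in [(355.8,177.5),(345,208.7),(376.7,219.7),(387,188.7)]])
    c,s_=np.cos(b[2]),np.sin(b[2])
    for n,pt,ps in [("purple",(178.3,214.3),(234,301.5)),("pink",(206.6,213),(243.2,276)),("amber",(186.8,240.5),(266,300.3)),("turq",(207,238),(269,281.2))]:
        for q in (onz("top",*pt,60),onz("side",*ps,60)):
            d=q[:2]-b[:2]; print(n,q[:2],"local",(np.array([c*d[0]+s_*d[1],-s_*d[0]+c*d[1]])).round(1))
E
python3 fit.py
```

```text
[5.1453e+02 2.0556e+02 5.0000e-02] 2.94
[[-0.7, -1.0], [0.2, -0.2], [0.3, 0.5], [0.2, 0.7]]
[5.1298e+02 2.0860e+02 5.0000e-02] 3.14
[[-1.6, -0.6], [-0.9, -0.0], [0.9, 0.4], [1.6, 0.1]]
[5.1377e+02 2.0697e+02 5.0000e-02] 3.05
[[-1.3, -0.6], [-0.5, -0.0], [-0.2, 0.7], [-0.3, 1.1], [-1.7, -1.4], [-1.0, -0.6], [0.8, -0.2], [1.3, -0.6]]
[ 5.2091e+02 -5.0620e+01 -1.0000e-01] -5.66
[[0.1, -0.5], [-0.1, -0.2], [0.1, 0.2], [-0.1, 0.4]]
[ 5.1935e+02 -4.9440e+01 -8.0000e-02] -4.77
[[0.7, -0.4], [-0.7, 0.0], [-0.1, 0.2], [0.2, 0.2]]
[ 5.2007e+02 -5.0690e+01 -1.0000e-01] -5.74
[[-0.4, 0.8], [-0.0, 1.3], [-0.7, -1.2], [1.1, -1.0]]
[ 5.2008e+02 -5.0150e+01 -1.0000e-01] -5.5
[[-0.1, -0.1], [-0.3, 0.1], [0.0, 0.5], [-0.2, 0.8], [1.1, -0.8], [-0.3, -0.2], [-0.0, -0.1], [0.3, -0.2], [-0.5, 1.0], [-0.0, 1.4], [-0.7, -1.1], [1.1, -0.9]]
pads [array([621.5, -23.2,   3. ]), array([617.8, -98.7,   3. ]), array([432.5,  -8.6,   3. ]), array([427.8, -84.2,   3. ])]
cap [ 585.7 -234.   134. ] [ 583.8 -233.5  134. ]
holder [array([ 642.3, -209.3,   12. ]), array([ 560.2, -177.4,   12. ]), array([ 528.9, -258.6,   12. ]), array([ 610. , -289.7,   12. ])]
purple [552.1 250.9] local [40.6 41.8]
purple [551.4 253.3] local [40.  44.3]
pink [553.3 178.8] local [ 38.  -30.2]
pink [550.8 180.9] local [ 35.6 -28. ]
amber [484.8 229.7] local [-27.7  24.2]
amber [482.4 233.2] local [-29.9  27.9]
turq [489.7 178.5] local [-25.5 -27.1]
turq [488.4 180.9] local [-26.7 -24.7]
```

```bash
cat >> h.py <<'E'
from scipy.spatial.transform import Rotation as Ro
def pose():
    s=env.state(); return s,np.array(s["eef_pos"]),Ro.from_euler("xyz",s["tcp_rot"])
def need(grasp,yaw_deg,L=171):
    """grasp point target xyz, tool y direction yaw (mod 180); tool x down"""
    s,p,R=pose(); best=None
    for k in (0,180):
        a=np.radians(yaw_deg+k); x=np.array([0,0,-1.]); y=np.array([np.cos(a),np.sin(a),0]); z=np.cross(x,y)
        Rt=Ro.from_matrix(np.c_[x,y,z]); rv=(R.inv()*Rt).as_rotvec()
        tp=np.array(grasp,float)+[0,0,L]; d=tp-p
        print("k",k,"shift tool(now)",R.inv().apply(d).round(1),"rotvec",rv.round(4),"shift in target frame",Rt.inv().apply(d).round(1))
    y=R.as_matrix()[:,1]
    print("t",round(s["t"],2),"grasp pt",(p+R.apply([L,0,0])).round(1),"ydir deg",np.degrees(np.arctan2(y[1],y[0])).round(2),"F",s["ft_force"].round(1),"M",s["moment"].round(2),"open",round(s["opening"],3),"j6",s["joints"][5].round(3),"j",s["joints"].round(2))
    print("tool axes\n",R.as_matrix().round(3))
E
python3 -c "
from h import *
need((520,-50.3,130),84.5)"
```

```text
k 0 shift tool(now) [ 103.7 -388.2 -465.7] rotvec [-2.6718e+00 -1.2000e-03  1.0000e-04] shift in target frame [103.3 557.  239.5]
k 180 shift tool(now) [ 103.7 -388.2 -465.7] rotvec [4.698e-01 1.000e-04 9.000e-04] shift in target frame [ 103.3 -557.  -239.5]
t 0.1 grasp pt [ 228.2 -581.7  233.3] ydir deg -68.58 F [-0.6  0.6 -0.5] M [-0.02  0.05  0.01] open 0.999 j6 -0.106 j [-1.3   0.49  1.56  0.    1.09 -0.11]
tool axes
 [[-0.     0.365 -0.931]
 [ 0.001 -0.931 -0.365]
 [-1.    -0.001 -0.   ]]
```

Emit:
{"op": "jog_arm", "data": {"deltas": [0, -39, -47, 0.157, 0, 0, 1, 0, -46, -40, 0.157, 0, 0, 1, 0, -52, -32, 0.157, 0, 0, 1, 0, -56, -24, 0, 0, 0, 1, 0, -56, -24, 0, 0, 0, 1, 0, -56, -24, 0, 0, 0, 1]}}

```text
t: 0.85
eef_pos: [409.3, -256.8, 402.5]
tcp_rot: [-1.07, 1.568, 1.952]
ft_force: [0.8, -0.2, -0.2]
opening: 0.997
```

```bash
python3 -c "
from h import *
need((520,-50.3,130),84.5)"
```

```text
k 0 shift tool(now) [ 101.9 -217.9  -85.5] rotvec [ 3.118e+00  4.300e-03 -2.300e-03] shift in target frame [101.5 216.1  90.4]
k 180 shift tool(now) [ 101.9 -217.9  -85.5] rotvec [-0.0236  0.0015  0.0028] shift in target frame [ 101.5 -216.1  -90.4]
t 0.85 grasp pt [ 409.1 -256.3  231.5] ydir deg -96.85 F [ 0.8 -0.2 -0.2] M [ 0.05 -0.07 -0.02] open 0.997 j6 0.992 j [-0.7   0.29  1.9   0.    0.95  0.99]
tool axes
 [[-0.001 -0.119 -0.993]
 [ 0.003 -0.993  0.119]
 [-1.    -0.003  0.002]]
```

Emit:
{"op": "jog_arm", "data": {"deltas": [10, -50, -20, -0.012, 0, 0, 1, 15, -50, -20, -0.012, 0, 0, 1, 25, -50, -20, 0, 0, 0, 1, 20, -45, -20, 0, 0, 0, 1, 15, -20, -8, 0, 0, 0, 1, 5, 0, 0, 0, 0, 0, 1]}}

```text
t: 1.6
eef_pos: [522.6, -40.9, 310.1]
tcp_rot: [-1.256, 1.569, 1.796]
ft_force: [0.9, 0.1, 0.1]
opening: 1.0
```

```bash
python3 -c "
from h import *
need((520,-50.3,130),84.5)
for n in ('side','top'):
    snap(n,n+'1.png')
crop('pics/side1.png',220,100,140,150,4,'pics/s1.png')
crop('pics/top1.png',240,150,140,130,4,'pics/t1.png')
"
```

```text
k 0 shift tool(now) [9.1 9.6 1.8] rotvec [-3.135e+00 -3.000e-03  1.000e-03] shift in target frame [ 9.1 -9.6 -1.7]
k 180 shift tool(now) [9.1 9.6 1.8] rotvec [0.0066 0.0006 0.0019] shift in target frame [9.1 9.6 1.7]
t 1.6 grasp pt [522.5 -40.6 139.1] ydir deg -95.12 F [0.9 0.1 0.1] M [0.01 0.05 0.02] open 1.0 j6 1.454 j [-0.2   0.47  1.91  0.    0.76  1.45]
tool axes
 [[-0.    -0.089 -0.996]
 [ 0.002 -0.996  0.089]
 [-1.    -0.002  0.001]]
```

View pics/s1.png

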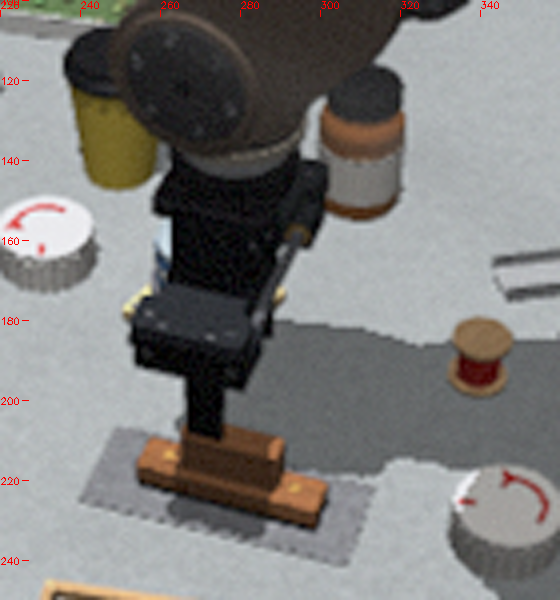

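View pics/t1.png

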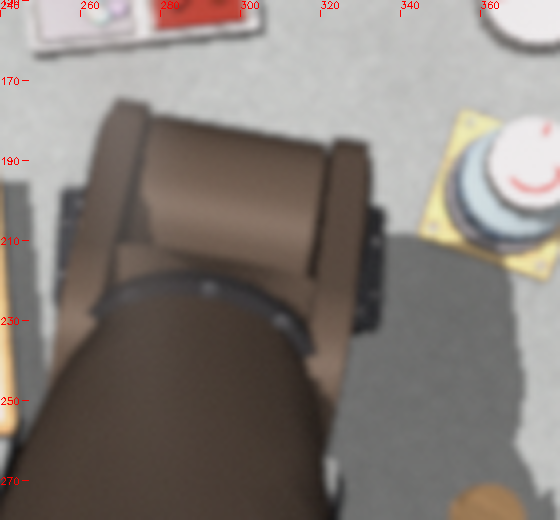

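The side view shows the jaws straddling the rib, at about (271,212). The wrist hides the scraper in the top view. I'll centre and lower.

Emit:
{"op": "jog_arm", "data": {"deltas": [10, 8, 2, 0.006, 0, 0.001, 1, 25, 2, 0, 0, 0, 0, 1, 25, 0, 0, 0, 0, 0, 1, 18, 0, 0, 0, 0, 0, 1, 5, 0, 0, 0, 0, 0, 1]}}

```text
t: 2.33
eef_pos: [517.4, -58.8, 226.7]
tcp_rot: [3.052, 1.567, -0.195]
ft_force: [-0.4, 0.0, 0.6]
opening: 1.004
```

```bash
python3 -c "
from h import *
need((520,-50.3,49.5),84.5)
"
```

```text
k 0 shift tool(now) [ 6.2 -8.7 -1.7] rotvec [ 3.1319e+00 -6.0000e-04  6.2000e-03] shift in target frame [6.2 8.7 1.8]
k 180 shift tool(now) [ 6.2 -8.7 -1.7] rotvec [-0.0097 -0.004  -0.0004] shift in target frame [ 6.2 -8.7 -1.8]
t 2.33 grasp pt [518.  -58.9  55.7] ydir deg -96.05 F [-0.4  0.   0.6] M [-0.01 -0.03 -0.01] open 1.004 j6 1.436 j [-0.24  0.61  1.97  0.    0.56  1.44]
tool axes
 [[ 0.004 -0.105 -0.994]
 [-0.001 -0.994  0.105]
 [-1.     0.    -0.004]]
```

Emit:
{"op": "jog_arm", "data": {"deltas": [2, -8.5, -1.7, -0.009, -0.004, 0, 1, 2, 0, 0, 0, 0, 0, 1, 0, 0, 0, 0, 0, 0, 1]}}

```text
t: 2.7
eef_pos: [520.1, -51.0, 223.7]
tcp_rot: [2.716, 1.569, -0.523]
ft_force: [0.8, 0.3, -0.0]
opening: 1.0
```

```bash
python3 -c "
from h import *
need((520,-50.3,49.5),84.5)
"
```

```text
k 0 shift tool(now) [ 3.2 -0.7  0.2] rotvec [ 3.1401e+00 -1.1000e-03  2.4000e-03] shift in target frame [ 3.2  0.7 -0.2]
k 180 shift tool(now) [ 3.2 -0.7  0.2] rotvec [-0.0015 -0.0015 -0.0007] shift in target frame [ 3.2 -0.7  0.2]
t 2.7 grasp pt [520.4 -51.2  52.7] ydir deg -95.59 F [ 0.8  0.3 -0. ] M [0.03 0.01 0.01] open 1.0 j6 1.445 j [-0.22  0.61  1.97 -0.    0.56  1.44]
tool axes
 [[ 0.001 -0.097 -0.995]
 [-0.001 -0.995  0.097]
 [-1.     0.001 -0.002]]
```

Emit:
{"op": "jog_arm", "data": {"deltas": [2.5, 0, 0, 0, 0, 0, 1, 0, 0, 0, 0, 0, 0, 0.5, 0, 0, 0, 0, 0, 0, 0.2, 0, 0, 0, 0, 0, 0, 0.1, 0, 0, 0, 0, 0, 0, 0.1, 0, 0, 0, 0, 0, 0, 0.1]}}

```text
t: 3.45
eef_pos: [520.2, -51.0, 221.8]
tcp_rot: [2.842, 1.568, -0.397]
ft_force: [-0.5, 0.5, 0.6]
opening: 0.53
```

```bash
python3 -c "
from h import *
need((520,-50.3,130),84.5)
"
```

```text
k 0 shift tool(now) [-79.2  -0.6   0. ] rotvec [ 3.1404e+00 -1.4000e-03  4.5000e-03] shift in target frame [-79.2   0.7  -0.2]
k 180 shift tool(now) [-79.2  -0.6   0. ] rotvec [-0.0012 -0.0028 -0.0009] shift in target frame [-79.2  -0.7   0.2]
t 3.45 grasp pt [520.6 -51.2  50.8] ydir deg -95.57 F [-0.5  0.5  0.6] M [ 0.02  0.03 -0.01] open 0.53 j6 1.445 j [-0.22  0.62  1.97 -0.    0.55  1.44]
tool axes
 [[ 0.003 -0.097 -0.995]
 [-0.001 -0.995  0.097]
 [-1.     0.001 -0.003]]
```

Emit:
{"op": "jog_arm", "data": {"deltas": [0, 0, 0, 0, 0, 0, 0, 0, 0, 0, 0, 0, 0, 0, 0, 0, 0, 0, 0, 0, 0, 0, 0, 0, 0, 0, 0, 0]}}

```text
t: 3.95
eef_pos: [520.2, -51.0, 221.7]
tcp_rot: [2.849, 1.568, -0.39]
ft_force: [0.2, -0.4, -0.9]
opening: 0.232
```

Emit:
{"op": "jog_arm", "data": {"deltas": [0, 0, 0, 0, 0, 0, 0]}}

```text
t: 4.08
eef_pos: [520.2, -51.0, 221.7]
tcp_rot: [2.849, 1.568, -0.39]
ft_force: [0.0, 1.0, -0.2]
opening: 0.232
```

```bash
python3 -c "
from h import *
need((520,-50.3,50),84.5)
"
```

```text
k 0 shift tool(now) [ 0.7 -0.7  0.2] rotvec [ 3.1403e+00 -1.3000e-03  4.2000e-03] shift in target frame [ 0.7  0.7 -0.2]
k 180 shift tool(now) [ 0.7 -0.7  0.2] rotvec [-0.0013 -0.0027 -0.0008] shift in target frame [ 0.7 -0.7  0.2]
t 4.08 grasp pt [520.6 -51.2  50.7] ydir deg -95.57 F [ 0.   1.  -0.2] M [ 0.01 -0.02  0.01] open 0.232 j6 1.445 j [-0.22  0.62  1.97 -0.    0.55  1.44]
tool axes
 [[ 0.003 -0.097 -0.995]
 [-0.001 -0.995  0.097]
 [-1.     0.001 -0.003]]
```

Emit:
{"op": "jog_arm", "data": {"deltas": [-20, 0, 0, 0, 0.003, 0, 0, -40, 0, 0, 0, 0, 0, 0, -20, -10, 0, -0.05, 0, 0, 0, -5, -40, 0, -0.05, 0, 0, 0, 0, -50, 0, -0.05, 0, 0, 0, 0, -50, 0, 0, 0, 0, 0, 0, -20, 0, 0, 0, 0, 0, 0, 0, 0, 0, 0, 0, 0]}}

```text
t: 5.08
eef_pos: [518.1, 123.4, 308.9]
tcp_rot: [2.938, 1.566, -0.148]
ft_force: [0.0, 0.9, -0.7]
opening: 0.231
```

```bash
python3 -c "
from h import *
need((517.8,132.1,119),93.05)
snap('side','side2.png'); crop('pics/side2.png',180,180,150,150,4,'pics/s2.png')
"
```

```text
k 0 shift tool(now) [18.9 -8.7 -0.1] rotvec [-3.1387e+00  1.6000e-03 -7.6000e-03] shift in target frame [18.9  8.7  0.1]
k 180 shift tool(now) [18.9 -8.7 -0.1] rotvec [ 0.0029 -0.0048 -0.001 ] shift in target frame [18.9 -8.7 -0.1]
t 5.08 grasp pt [519.  123.3 137.9] ydir deg -86.78 F [ 0.   0.9 -0.7] M [0.04 0.01 0.06] open 0.231 j6 1.626 j [ 0.11  0.48  1.89 -0.    0.76  1.63]
tool axes
 [[ 0.005  0.056 -0.998]
 [-0.001 -0.998 -0.056]
 [-1.     0.001 -0.005]]
```

View pics/s2.png

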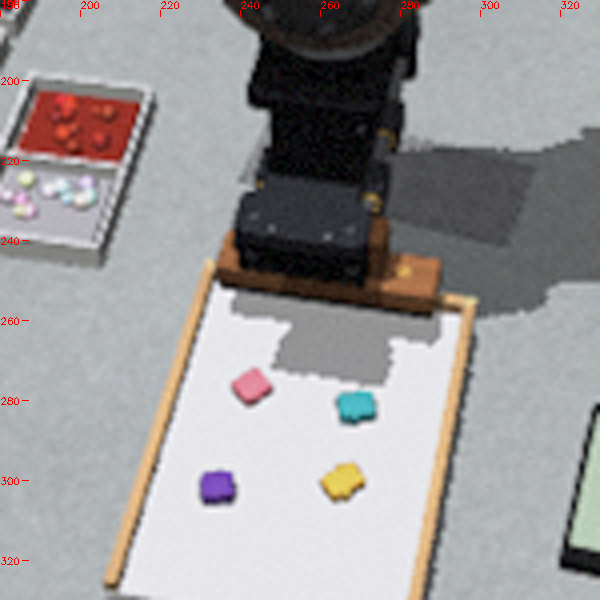

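Emit:
{"op": "jog_arm", "data": {"deltas": [8, -8.7, 0, 0.003, -0.004, 0, 0, 15, 0, 0, 0, 0, 0, 0, 8, 0, 0, 0, 0, 0, 0, 0, 0, 0, 0, 0, 0, 0]}}

```text
t: 5.62
eef_pos: [518.0, 129.6, 274.8]
tcp_rot: [0.827, 1.569, -2.265]
ft_force: [0.2, 0.2, -0.7]
opening: 0.231
```

```bash
python3 -c "
from h import *
need((517.8,132.1,99.5),93.05)
snap('side','side3.png'); crop('pics/side3.png',180,200,150,150,4,'pics/s3.png')
"
```

```text
k 0 shift tool(now) [ 4.3 -2.5  0.1] rotvec [ 3.1375e+00 -2.1000e-03 -2.0000e-03] shift in target frame [ 4.3  2.5 -0.1]
k 180 shift tool(now) [ 4.3 -2.5  0.1] rotvec [-0.0041  0.0012 -0.0013] shift in target frame [ 4.3 -2.5  0.1]
t 5.62 grasp pt [517.8 129.4 103.8] ydir deg -87.18 F [ 0.2  0.2 -0.7] M [-0.05 -0.    0.02] open 0.231 j6 1.645 j [ 0.12  0.54  1.91 -0.    0.69  1.64]
tool axes
 [[-0.001  0.049 -0.999]
 [-0.001 -0.999 -0.049]
 [-1.     0.001  0.001]]
```

View pics/s3.png

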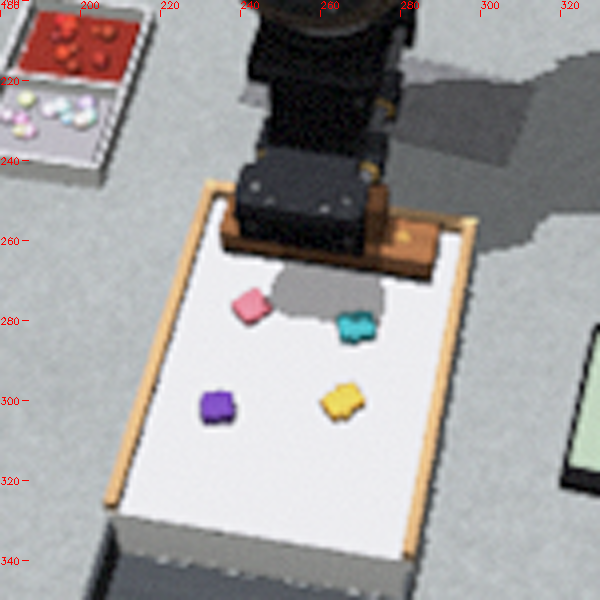

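Emit:
{"op": "jog_arm", "data": {"deltas": [3, -2, 0, -0.003, 0.001, 0, 0, 1, 0, 0, 0, 0, 0, 0, 0, 0, 0, 0, 0, 0, 0]}}

```text
t: 6.05
eef_pos: [518.1, 131.6, 271.3]
tcp_rot: [2.37, 1.569, -0.719]
ft_force: [0.4, -0.8, -0.9]
opening: 0.229
```

```bash
python3 -c "
from h import *
need((517.8,132.1,99.5),93.05)
"
```

```text
k 0 shift tool(now) [ 0.8 -0.6  0.3] rotvec [ 3.1404e+00 -1.9000e-03  2.0000e-03] shift in target frame [ 0.8  0.6 -0.3]
k 180 shift tool(now) [ 0.8 -0.6  0.3] rotvec [-0.0012 -0.0013 -0.0012] shift in target frame [ 0.8 -0.6  0.3]
t 6.05 grasp pt [518.3 131.4 100.3] ydir deg -87.02 F [ 0.4 -0.8 -0.9] M [0.02 0.04 0.  ] open 0.229 j6 1.646 j [ 0.13  0.54  1.91 -0.    0.68  1.65]
tool axes
 [[ 0.001  0.052 -0.999]
 [-0.001 -0.999 -0.052]
 [-1.     0.001 -0.001]]
```

Emit:
{"op": "jog_arm", "data": {"deltas": [0.8, 0, 0, -0.001, -0.001, -0.001, 0, 0, -6, 0, 0, 0, 0, 0, 0, -10, 0, 0, 0, 0, 0, 0, -12, 0, 0, 0, 0, 0, 0, -12, 0, 0, 0, 0, 0, 0, -12, 0, 0, 0, 0, 0]}}

```text
t: 6.8
eef_pos: [515.2, 187.0, 270.9]
tcp_rot: [3.095, 1.57, 0.007]
ft_force: [0.3, 0.1, -1.9]
opening: 0.226
```

```bash
python3 -c "
from h import *
# board-line check
s,p,R=pose(); d=p[:2]-[513.8,207]; a=np.radians(3.05); print('local',np.cos(a)*d[0]+np.sin(a)*d[1],-np.sin(a)*d[0]+np.cos(a)*d[1])
need((507.5,325,99.5),93.05)
snap('side','side4.png'); crop('pics/side4.png',180,200,150,150,4,'pics/s4.png')
"
```

```text
local 0.2828903042006612 -20.066968381208554
k 0 shift tool(now) [   0.4 -138.2    0.4] rotvec [ 3.1411e+00 -1.0000e-04  1.6000e-03] shift in target frame [  0.4 138.2  -0.3]
k 180 shift tool(now) [   0.4 -138.2    0.4] rotvec [-0.0005 -0.001  -0.    ] shift in target frame [   0.4 -138.2    0.3]
t 6.8 grasp pt [515.3 187.   99.9] ydir deg -86.98 F [ 0.3  0.1 -1.9] M [-0.03  0.01 -0.05] open 0.226 j6 1.746 j [ 0.23  0.56  1.88 -0.    0.7   1.75]
tool axes
 [[ 0.001  0.053 -0.999]
 [ 0.    -0.999 -0.053]
 [-1.     0.    -0.001]]
```

View pics/s4.png

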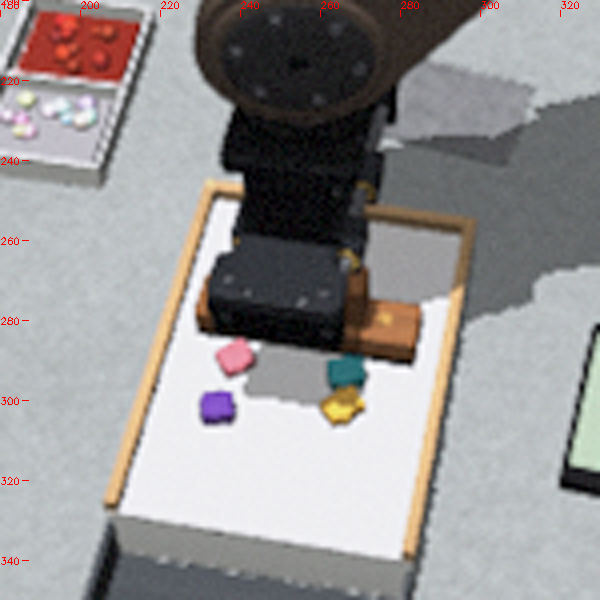

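The chips are moving ahead of the sole, around y≈290 to 302 px, and the scraper is centred between the lips. I'll keep pushing.

Emit:
{"op": "jog_arm", "data": {"deltas": [0, -12, 0, 0, 0, 0, 0, 0, -12, 0, 0, 0, 0, 0, 0, -12, 0, 0, 0, 0, 0, 0, -12, 0, 0, 0, 0, 0, 0, -12, 0, 0, 0, 0, 0]}}

```text
t: 7.48
eef_pos: [511.6, 251.9, 270.9]
tcp_rot: [-3.025, 1.57, 0.169]
ft_force: [-0.5, -0.2, -1.3]
opening: 0.231
```

```bash
python3 -c "
from h import *
s,p,R=pose(); d=p[:2]-[513.8,207]; a=np.radians(3.05); print('local',np.cos(a)*d[0]+np.sin(a)*d[1],-np.sin(a)*d[0]+np.cos(a)*d[1])
need((507.5,325,99.5),93.05)
snap('side','side5.png'); crop('pics/side5.png',180,200,150,190,3,'pics/s5.png')
"
```

```text
local 0.19363965732394472 44.961063522947455
k 0 shift tool(now) [  0.4 -73.2   0.2] rotvec [3.1415e+00 2.0000e-04 1.7000e-03] shift in target frame [ 0.4 73.2 -0.2]
k 180 shift tool(now) [  0.4 -73.2   0.2] rotvec [-0.0001 -0.0011  0.0001] shift in target frame [  0.4 -73.2   0.2]
t 7.47 grasp pt [511.8 251.9  99.9] ydir deg -86.95 F [-0.5 -0.2 -1.3] M [-0.06 -0.02  0.06] open 0.231 j6 1.86 j [ 0.34  0.58  1.82 -0.    0.73  1.86]
tool axes
 [[ 0.001  0.053 -0.999]
 [ 0.    -0.999 -0.053]
 [-1.    -0.    -0.001]]
```

View pics/s5.png

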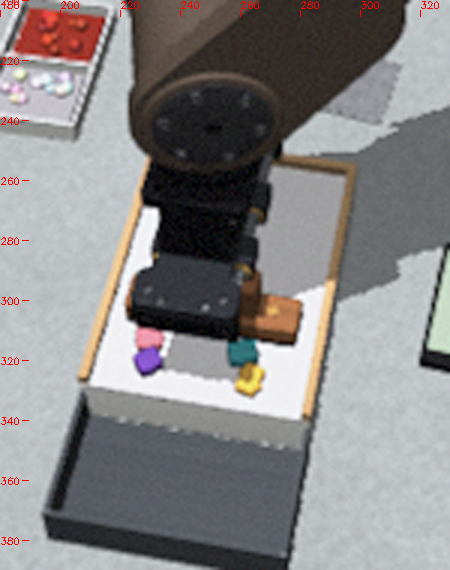

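Emit:
{"op": "jog_arm", "data": {"deltas": [0, -12, 0, 0, 0, 0, 0, 0, -12, 0, 0, 0, 0, 0, 0, -12, 0, 0, 0, 0, 0, 0, -12, 0, 0, 0, 0, 0, 0, -14, 0, 0, 0, 0, 0, 0, -12, 0, 0, 0, 0, 0, 0, 0, 0, 0, 0, 0, 0]}}

```text
t: 8.4
eef_pos: [507.1, 332.6, 270.8]
tcp_rot: [-2.734, 1.569, 0.462]
ft_force: [-0.3, 0.0, -1.8]
opening: 0.232
```

```bash
python3 -c "
from h import *
s,p,R=pose(); d=p[:2]-[513.8,207]; a=np.radians(3.05); print('local',np.cos(a)*d[0]+np.sin(a)*d[1],-np.sin(a)*d[0]+np.cos(a)*d[1])
need((507.5,325,99.5),93.05)
snap('side','side6.png'); crop('pics/side6.png',180,240,130,150,4,'pics/s6.png')
snap('top','top6.png'); crop('pics/top6.png',100,170,160,110,4,'pics/t6.png')
"
```

```text
local -0.0024760160139036813 125.82083474840532
k 0 shift tool(now) [0.3 7.7 0. ] rotvec [-3.1406e+00 -9.0000e-04 -2.2000e-03] shift in target frame [ 0.3 -7.7 -0. ]
k 180 shift tool(now) [0.3 7.7 0. ] rotvec [ 0.001  -0.0014  0.0006] shift in target frame [0.3 7.7 0. ]
t 8.4 grasp pt [507.3 332.8  99.8] ydir deg -86.89 F [-0.3  0.  -1.8] M [-0.06 -0.   -0.01] open 0.232 j6 1.988 j [ 0.47  0.62  1.73 -0.    0.79  1.99]
tool axes
 [[ 0.001  0.054 -0.999]
 [ 0.001 -0.999 -0.054]
 [-1.    -0.001 -0.001]]
```

View pics/s6.png

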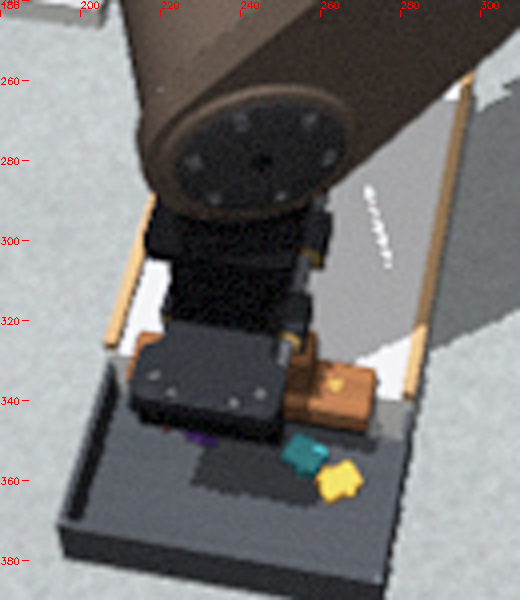

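View pics/t6.png

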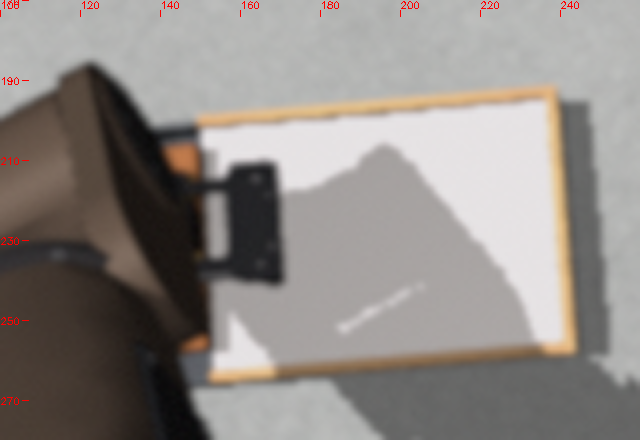

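Turquoise and amber lie in the tray, at (254,354) and (263,360). Purple and pink are partly hidden beside the gripper, at (228,349) and (220,346). The board looks clear in the top view. I'll lift and take the scraper back.

Emit:
{"op": "jog_arm", "data": {"deltas": [-20, 0, 0, 0, 0, 0, 0, -20, 10, 0, 0, 0, 0, 0, 0, 40, 0, 0, 0, 0, 0, 0, 55, 0, 0.05, 0, 0, 0, 0, 55, 0, 0.05, 0, 0, 0, 0, 55, 0, 0.05, 0, 0, 0, 0, 55, -3, 0, 0, 0, 0, 0, 40, -3, 0, 0, 0, 0, 0, 0, 0, 0, 0, 0, 0]}}

```text
t: 9.62
eef_pos: [504.7, 6.5, 316.7]
tcp_rot: [-3.112, 1.565, -0.075]
ft_force: [-0.3, 0.2, -1.3]
opening: 0.229
```

```bash
python3 -c "
from h import *
need((520.4,-51.1,90),84.43)
snap('side','side7.png'); crop('pics/side7.png',180,240,130,150,4,'pics/s7.png')
"
```

```text
k 0 shift tool(now) [ 55.8  55.7 -21.3] rotvec [3.1339e+00 3.0000e-04 9.9000e-03] shift in target frame [ 55.7 -55.8  21.2]
k 180 shift tool(now) [ 55.8  55.7 -21.3] rotvec [-0.0077 -0.0063  0.0002] shift in target frame [ 55.7  55.8 -21.2]
t 9.62 grasp pt [505.8   6.5 145.7] ydir deg -96.01 F [-0.3  0.2 -1.3] M [ 0.03  0.01 -0.  ] open 0.229 j6 1.557 j [-0.12  0.44  1.95  0.    0.75  1.56]
tool axes
 [[ 0.006 -0.105 -0.994]
 [-0.    -0.995  0.105]
 [-1.    -0.    -0.006]]
```

View pics/s7.png

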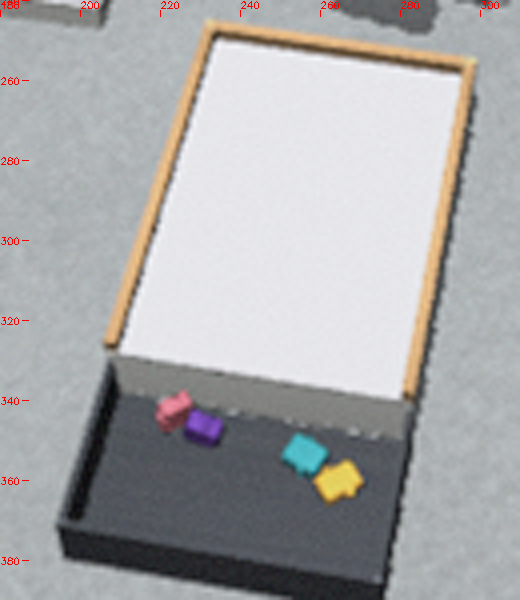

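The board is empty and all four chips are in the tray, at px (222,342), (230,347), (255,354) and (264,360). Next I'll lay the scraper back on its pad.

Emit:
{"op": "jog_arm", "data": {"deltas": [10, 40, -15, -0.004, -0.004, 0, 0, 15, 15, -6, -0.004, -0.002, 0, 0, 10, 0, 0, 0, 0, 0, 0, 0, 0, 0, 0, 0, 0, 0]}}

```text
t: 10.18
eef_pos: [519.9, -47.7, 281.3]
tcp_rot: [-2.099, 1.57, 0.949]
ft_force: [-0.1, 0.1, -0.8]
opening: 0.23
```

```bash
python3 -c "
from h import *
need((520.4,-51.1,55),84.43)
"
```

```text
k 0 shift tool(now) [55.3  3.3 -0.8] rotvec [-3.138e+00 -1.300e-03 -8.000e-04] shift in target frame [55.3 -3.3  0.9]
k 180 shift tool(now) [55.3  3.3 -0.8] rotvec [ 0.0036 -0.0005  0.0008] shift in target frame [55.3  3.3 -0.9]
t 10.18 grasp pt [520.  -47.6 110.3] ydir deg -95.36 F [-0.1  0.1 -0.8] M [ 0.06  0.07 -0.03] open 0.23 j6 1.445 j [-0.22  0.52  1.94  0.    0.69  1.45]
tool axes
 [[ 0.001 -0.093 -0.996]
 [ 0.001 -0.996  0.093]
 [-1.    -0.001 -0.   ]]
```

Emit:
{"op": "jog_arm", "data": {"deltas": [25, 3.3, -0.8, 0.003, -0.001, 0.001, 0, 20, 0, 0, 0, 0, 0, 0, 6, 0, 0, 0, 0, 0, 0, 0, 0, 0, 0, 0, 0, 0]}}

```text
t: 10.68
eef_pos: [520.3, -47.2, 230.5]
tcp_rot: [3.051, 1.57, -0.183]
ft_force: [-0.5, 0.3, -0.9]
opening: 0.23
```

```bash
python3 -c "
from h import *
need((520.4,-51.1,50.7),84.43)
"
```

```text
k 0 shift tool(now) [ 8.8  3.8 -0.5] rotvec [-3.1369e+00  1.0000e-04 -1.2000e-03] shift in target frame [ 8.8 -3.8  0.5]
k 180 shift tool(now) [ 8.8  3.8 -0.5] rotvec [ 0.0047 -0.0008 -0.0001] shift in target frame [ 8.8  3.8 -0.5]
t 10.68 grasp pt [520.4 -47.3  59.5] ydir deg -95.3 F [-0.5  0.3 -0.9] M [-0.01 -0.01  0.01] open 0.23 j6 1.446 j [-0.22  0.6   1.97  0.    0.57  1.45]
tool axes
 [[ 0.001 -0.092 -0.996]
 [-0.    -0.996  0.092]
 [-1.     0.    -0.001]]
```

Emit:
{"op": "jog_arm", "data": {"deltas": [0, 4, -0.5, 0.004, 0, 0, 0, 0, 0.5, 0, 0, 0, 0, 0, 6, 0, 0, 0, 0, 0, 0, 0, 0, 0, 0, 0, 0, 0]}}

```text
t: 11.18
eef_pos: [520.6, -51.8, 226.0]
tcp_rot: [3.021, 1.567, -0.217]
ft_force: [0.0, -0.6, -2.0]
opening: 0.23
```

```bash
python3 -c "
from h import *
need((520.4,-51.1,50.7),84.43)
"
```

```text
k 0 shift tool(now) [ 4.3 -0.7  0.3] rotvec [-3.1409e+00  7.0000e-04 -5.7000e-03] shift in target frame [ 4.3  0.7 -0.3]
k 180 shift tool(now) [ 4.3 -0.7  0.3] rotvec [ 0.0007 -0.0037 -0.0004] shift in target frame [ 4.3 -0.7  0.3]
t 11.18 grasp pt [521.2 -52.   55. ] ydir deg -95.53 F [ 0.  -0.6 -2. ] M [ 0.03  0.08 -0.  ] open 0.23 j6 1.442 j [-0.23  0.61  1.97  0.    0.56  1.44]
tool axes
 [[ 0.004 -0.096 -0.995]
 [-0.001 -0.995  0.096]
 [-1.     0.    -0.004]]
```

Emit:
{"op": "jog_arm", "data": {"deltas": [2.5, -0.7, 0.3, 0, -0.003, 0, 0, 1, 0, 0, 0, 0, 0, 0, 0.5, 0, 0, 0, 0, 0, 0, 0, 0, 0, 0, 0, 0, 0]}}

```text
t: 11.68
eef_pos: [520.4, -51.1, 221.8]
tcp_rot: [2.273, 1.57, -0.965]
ft_force: [0.5, 0.6, -0.1]
opening: 0.229
```

```bash
python3 -c "
from h import *
need((520.4,-51.1,50.7),84.43)
"
```

```text
k 0 shift tool(now) [ 0.1  0.  -0. ] rotvec [-3.1409e+00  7.0000e-04 -6.0000e-04] shift in target frame [ 0.1 -0.   0. ]
k 180 shift tool(now) [ 0.1  0.  -0. ] rotvec [ 0.0007 -0.0004 -0.0004] shift in target frame [ 0.1  0.  -0. ]
t 11.68 grasp pt [520.5 -51.1  50.8] ydir deg -95.53 F [ 0.5  0.6 -0.1] M [0.02 0.04 0.05] open 0.229 j6 1.444 j [-0.22  0.62  1.97 -0.    0.55  1.44]
tool axes
 [[ 0.    -0.096 -0.995]
 [-0.    -0.995  0.096]
 [-1.     0.    -0.   ]]
```

Emit:
{"op": "jog_arm", "data": {"deltas": [0, 0, 0, 0, 0, 0, 0.6, 0, 0, 0, 0, 0, 0, 1, 0, 0, 0, 0, 0, 0, 1, 0, 0, 0, 0, 0, 0, 1, -10, 0, 0, 0, 0, 0, 1, -40, 0, 0, 0, 0, 0, 1, -45, 0, 0, 0, 0, 0, 1, -30, 0, 0, 0, 0, 0, 1, 0, 0, 0, 0, 0, 0, 1]}}

```text
t: 12.8
eef_pos: [520.2, -51.0, 353.0]
tcp_rot: [2.768, 1.569, -0.47]
ft_force: [-0.3, -0.6, -0.7]
opening: 1.0
```

```bash
python3 -c "
from h import *
need((585,-233.8,180),84.5)
snap('side','side8.png'); crop('pics/side8.png',220,100,140,150,4,'pics/s8.png')
"
```

```text
k 0 shift tool(now) [  2.2 175.7 -82.1] rotvec [ 3.141e+00 -9.000e-04  2.400e-03] shift in target frame [   2.  -175.8   82. ]
k 180 shift tool(now) [  2.2 175.7 -82.1] rotvec [-0.0006 -0.0015 -0.0006] shift in target frame [  2.  175.8 -82. ]
t 12.8 grasp pt [520.4 -51.1 182. ] ydir deg -95.53 F [-0.3 -0.6 -0.7] M [0.01 0.09 0.  ] open 1.0 j6 1.444 j [-0.22  0.41  1.87 -0.    0.86  1.44]
tool axes
 [[ 0.001 -0.096 -0.995]
 [-0.001 -0.995  0.096]
 [-1.     0.001 -0.002]]
```

View pics/s8.png

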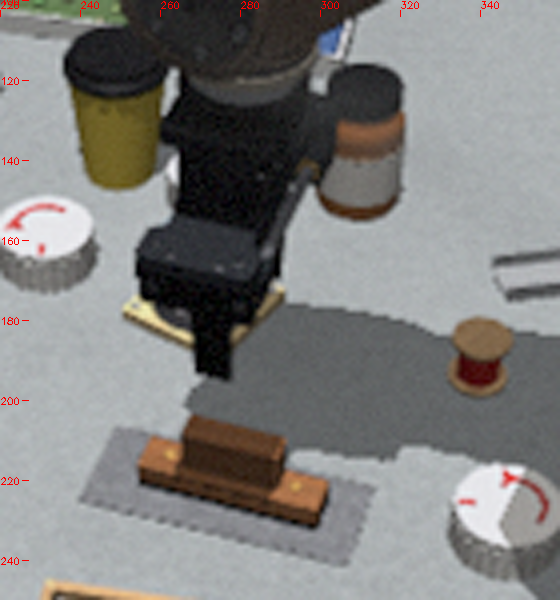

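The side view shows the scraper back on its pad, flat and sole down, spanning (255,217) to (300,227). I'll move over the jar.

Emit:
{"op": "jog_arm", "data": {"deltas": [0, 30, -14, 0, 0, 0, 1, 0, 45, -21, 0, 0, 0, 1, 0, 45, -21, 0, 0, 0, 1, 0, 30, -14, 0, 0, 0, 1, 0, 0, 0, 0, 0, 0, 1]}}

```text
t: 13.48
eef_pos: [575.9, -210.9, 345.3]
tcp_rot: [-0.277, 1.561, 2.769]
ft_force: [0.3, 0.3, 0.1]
opening: 1.003
```

```bash
python3 -c "
from h import *
need((585.3,-233.8,180),84.5)
"
```

```text
k 0 shift tool(now) [ -5.9  21.9 -11.5] rotvec [-3.1406 -0.0041  0.0145] shift in target frame [ -5.7 -21.9  11.6]
k 180 shift tool(now) [ -5.9  21.9 -11.5] rotvec [0.001  0.0092 0.0026] shift in target frame [ -5.7  21.9 -11.6]
t 13.47 grasp pt [ 574.4 -210.3  174.3] ydir deg -95.44 F [0.3 0.3 0.1] M [ 0.05  0.04 -0.  ] open 1.003 j6 1.208 j [-0.46  0.54  1.65 -0.    0.96  1.21]
tool axes
 [[-0.009 -0.095 -0.995]
 [ 0.003 -0.995  0.095]
 [-1.    -0.003  0.009]]
```

Emit:
{"op": "jog_arm", "data": {"deltas": [0, 0, 0, 0, 0, 0, 1]}}

```text
t: 13.6
eef_pos: [575.5, -210.4, 344.1]
tcp_rot: [-0.305, 1.559, 2.741]
ft_force: [-0.4, -0.1, -0.0]
opening: 1.002
```

```bash
python3 -c "
from h import *
need((585.3,-233.8,175),84.5)
"
```

```text
k 0 shift tool(now) [ -2.1  22.3 -11.9] rotvec [-3.1407 -0.0056  0.0176] shift in target frame [ -1.9 -22.3  11.9]
k 180 shift tool(now) [ -2.1  22.3 -11.9] rotvec [0.0008 0.0112 0.0035] shift in target frame [ -1.9  22.3 -11.9]
t 13.6 grasp pt [ 573.7 -209.7  173.1] ydir deg -95.46 F [-0.4 -0.1 -0. ] M [ 0.06  0.04 -0.04] open 1.002 j6 1.208 j [-0.46  0.54  1.65 -0.    0.96  1.21]
tool axes
 [[-0.011 -0.095 -0.995]
 [ 0.005 -0.995  0.095]
 [-1.    -0.004  0.011]]
```

Emit:
{"op": "jog_arm", "data": {"deltas": [-3, 22.3, -11.9, 0.001, 0.011, 0.003, 1, 0, 0, 0, 0, 0, 0, 1]}}

```text
t: 13.85
eef_pos: [585.1, -231.8, 346.1]
tcp_rot: [-0.628, 1.568, 2.419]
ft_force: [-0.7, -0.6, -0.5]
opening: 1.002
```

```bash
python3 -c "
from h import *
need((585.3,-233.8,175),84.5)
"
```

```text
k 0 shift tool(now) [ 0.1  2.  -0.4] rotvec [-3.1397e+00 -2.5000e-03  3.4000e-03] shift in target frame [ 0.1 -1.9  0.4]
k 180 shift tool(now) [ 0.1  2.  -0.4] rotvec [0.0018 0.0022 0.0016] shift in target frame [ 0.1  1.9 -0.4]
t 13.85 grasp pt [ 584.7 -231.5  175.1] ydir deg -95.39 F [-0.7 -0.6 -0.5] M [0.11 0.03 0.02] open 1.002 j6 1.182 j [-0.48  0.56  1.61  0.    0.98  1.18]
tool axes
 [[-0.002 -0.094 -0.996]
 [ 0.002 -0.996  0.094]
 [-1.    -0.002  0.002]]
```

Emit:
{"op": "jog_arm", "data": {"deltas": [10, 2, -0.4, 0.002, 0.002, 0.001, 1, 20, 0, 0, 0, 0, 0, 1, 18, 0, 0, 0, 0, 0, 1, 0, 0, 0, 0, 0, 0, 1]}}

```text
t: 14.35
eef_pos: [583.9, -229.6, 294.7]
tcp_rot: [-0.563, 1.567, 2.486]
ft_force: [0.4, -0.2, -0.4]
opening: 1.003
```

```bash
python3 -c "
from h import *
need((585.3,-233.8,121.5),84.5)
snap('side','side9.png'); crop('pics/side9.png',210,80,140,150,4,'pics/s9.png')
"
```

```text
k 0 shift tool(now) [ 2.2  4.  -1.8] rotvec [-3.1388 -0.0032  0.0051] shift in target frame [ 2.2 -4.   1.8]
k 180 shift tool(now) [ 2.2  4.  -1.8] rotvec [0.0028 0.0032 0.002 ] shift in target frame [ 2.2  4.  -1.8]
t 14.35 grasp pt [ 583.4 -229.2  123.7] ydir deg -95.34 F [ 0.4 -0.2 -0.4] M [ 0.04  0.09 -0.01] open 1.003 j6 1.183 j [-0.48  0.62  1.66  0.    0.87  1.18]
tool axes
 [[-0.003 -0.093 -0.996]
 [ 0.002 -0.996  0.093]
 [-1.    -0.002  0.003]]
```

View pics/s9.png

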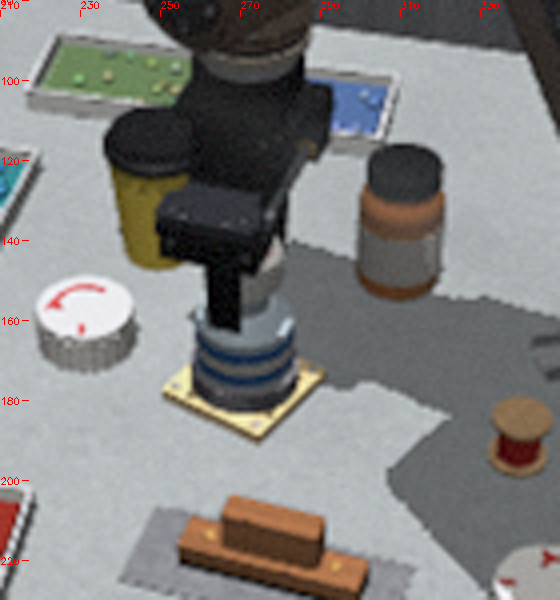

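Emit:
{"op": "jog_arm", "data": {"deltas": [2, 4, -1.8, 0.003, 0.003, 0.002, 1, 0, 0, 0, 0, 0, 0, 1]}}

```text
t: 14.65
eef_pos: [585.8, -233.7, 294.6]
tcp_rot: [2.724, 1.568, -0.513]
ft_force: [0.0, 0.1, -0.1]
opening: 1.002
```

```bash
python3 -c "
from h import *
need((585.3,-233.8,121.5),84.5)
"
```

```text
k 0 shift tool(now) [2.1 0.1 0.5] rotvec [-3.1415e+00  1.8000e-03 -4.1000e-03] shift in target frame [ 2.1 -0.1 -0.4]
k 180 shift tool(now) [2.1 0.1 0.5] rotvec [ 0.     -0.0026 -0.0012] shift in target frame [2.1 0.1 0.4]
t 14.65 grasp pt [ 586.2 -234.   123.6] ydir deg -95.5 F [ 0.   0.1 -0.1] M [0.   0.03 0.01] open 1.002 j6 1.182 j [-0.48  0.62  1.65 -0.    0.87  1.18]
tool axes
 [[ 0.002 -0.096 -0.995]
 [-0.001 -0.995  0.096]
 [-1.     0.001 -0.003]]
```

Emit:
{"op": "jog_arm", "data": {"deltas": [2, 0, 0.7, 0, -0.002, 0, 1, 0, 0, 0, 0, 0, 0, 0.6, 0, 0, 0, 0, 0, 0, 0.3, 0, 0, 0, 0, 0, 0, 0, 0, 0, 0, 0, 0, 0, 0, 0, 0, 0, 0, 0, 0, 0, 0, 0, 0, 0, 0, 0, 0, 0, 0, 0, 0, 0, 0]}}

```text
invalid input
```

```bash
python3 -c "
from h import *
need((585.3,-233.8,121.5),84.5)
"
```

```text
k 0 shift tool(now) [2.1 0.1 0.5] rotvec [-3.1415e+00  1.8000e-03 -4.1000e-03] shift in target frame [ 2.1 -0.1 -0.4]
k 180 shift tool(now) [2.1 0.1 0.5] rotvec [ 0.     -0.0026 -0.0012] shift in target frame [2.1 0.1 0.4]
t 14.65 grasp pt [ 586.2 -234.   123.6] ydir deg -95.5 F [ 0.   0.1 -0.1] M [0.   0.03 0.01] open 1.002 j6 1.182 j [-0.48  0.62  1.65 -0.    0.87  1.18]
tool axes
 [[ 0.002 -0.096 -0.995]
 [-0.001 -0.995  0.096]
 [-1.     0.001 -0.003]]
```

The number of values wasn't a multiple of 7, so the call was refused and nothing moved. I'll send it again.

Emit:
{"op": "jog_arm", "data": {"deltas": [2, 0, 0.7, 0, -0.002, 0, 1, 0, 0, 0, 0, 0, 0, 0.6, 0, 0, 0, 0, 0, 0, 0.3, 0, 0, 0, 0, 0, 0, 0, 0, 0, 0, 0, 0, 0, 0, 0, 0, 0, 0, 0, 0, 0, 0, 0, 0, 0, 0, 0, 0]}}

```text
t: 15.52
eef_pos: [585.0, -233.7, 293.3]
tcp_rot: [2.377, 1.569, -0.861]
ft_force: [0.3, -0.0, 0.5]
opening: 0.565
```

```bash
python3 -c "
from h import *
need((585.3,-233.8,121.5),84.5)
"
```

```text
k 0 shift tool(now) [ 0.8  0.1 -0.3] rotvec [ 3.1415e+00 -2.4000e-03  2.5000e-03] shift in target frame [ 0.8 -0.1  0.3]
k 180 shift tool(now) [ 0.8  0.1 -0.3] rotvec [-0.0001 -0.0016 -0.0015] shift in target frame [ 0.8  0.1 -0.3]
t 15.53 grasp pt [ 585.2 -234.   122.3] ydir deg -95.51 F [ 0.3 -0.   0.5] M [ 0.04  0.02 -0.04] open 0.565 j6 1.183 j [-0.48  0.62  1.66 -0.    0.86  1.18]
tool axes
 [[ 0.001 -0.096 -0.995]
 [-0.002 -0.995  0.096]
 [-1.     0.002 -0.002]]
```

The jaws closed to 53.7 mm, which matches the 54 mm cap, with no side force. Now I'll press.

Emit:
{"op": "jog_arm", "data": {"deltas": [2, 0, 0, 0, 0, 0, 0, 2, 0, 0, 0, 0, 0, 0, 1.5, 0, 0, 0, 0, 0, 0, 0, 0, 0, 0, 0, 0, 0]}}

```text
t: 16.02
eef_pos: [584.8, -233.6, 290.0]
tcp_rot: [2.499, 1.567, -0.738]
ft_force: [-2.5, 1.8, 8.6]
opening: 0.566
```

Emit:
{"op": "jog_arm", "data": {"deltas": [1, 0, 0, 0, 0, 0, 0, 0, 0, 0, 0, 0, 0, 0]}}

```text
t: 16.27
eef_pos: [584.7, -233.5, 290.5]
tcp_rot: [2.542, 1.566, -0.695]
ft_force: [-3.2, 0.9, 8.0]
opening: 0.561
```

Emit:
{"op": "jog_arm", "data": {"deltas": [2, 0, 0, 0, 0.001, 0, 0, 2, 0, 0, 0, 0.001, 0, 0, 1.5, 0, 0, 0, 0, 0, 0]}}

```text
t: 16.65
eef_pos: [584.2, -233.4, 287.5]
tcp_rot: [2.687, 1.563, -0.55]
ft_force: [-3.6, 1.7, 11.7]
opening: 0.567
```

Emit:
{"op": "jog_arm", "data": {"deltas": [1, 0, 0, 0, 0, 0, 0]}}

```text
t: 16.77
eef_pos: [584.1, -233.3, 287.5]
tcp_rot: [2.687, 1.563, -0.55]
ft_force: [-5.1, 0.9, 11.3]
opening: 0.567
```

```bash
python3 -c "
from h import *
need((585.3,-233.8,115.8),84.5)
"
```

```text
k 0 shift tool(now) [ 0.7  0.4 -1.2] rotvec [-3.1413  0.0055 -0.0113] shift in target frame [ 0.7 -0.4  1.2]
k 180 shift tool(now) [ 0.7  0.4 -1.2] rotvec [ 0.0003 -0.0072 -0.0035] shift in target frame [ 0.7  0.4 -1.2]
t 16.77 grasp pt [ 585.3 -234.   116.5] ydir deg -95.48 F [-5.1  0.9 11.3] M [0.4  0.71 0.03] open 0.567 j6 1.182 j [-0.48  0.63  1.66 -0.    0.84  1.18]
tool axes
 [[ 0.007 -0.096 -0.995]
 [-0.004 -0.995  0.096]
 [-1.     0.004 -0.007]]
```

Emit:
{"op": "jog_arm", "data": {"deltas": [1.6, 0, -1, 0, -0.006, -0.003, 0, 1.4, 0, -0.3, -0.05, -0.001, 0, 0, 1.2, 0, 0, -0.1, 0, 0, 0, 1.2, 0, 0, -0.1, 0, 0, 0]}}

```text
t: 17.27
eef_pos: [585.6, -233.7, 287.1]
tcp_rot: [2.428, 1.564, -0.553]
ft_force: [-3.3, 4.6, 12.8]
opening: 0.562
```

```bash
python3 -c "
from h import *
need((585.3,-233.8,115.8),84.5)
"
```

```text
k 0 shift tool(now) [0.3 0.  0.3] rotvec [-2.8852  0.0053 -0.008 ] shift in target frame [ 0.3 -0.1 -0.3]
k 180 shift tool(now) [0.3 0.  0.3] rotvec [ 0.2564 -0.0055 -0.0037] shift in target frame [0.3 0.1 0.3]
t 17.27 grasp pt [ 586.6 -234.3  116.1] ydir deg -80.81 F [-3.3  4.6 12.8] M [ 0.85  0.6  -0.19] open 0.562 j6 0.926 j [-0.48  0.63  1.66 -0.    0.85  0.93]
tool axes
 [[ 0.006  0.16  -0.987]
 [-0.003 -0.987 -0.16 ]
 [-1.     0.004 -0.005]]
```

Emit:
{"op": "jog_arm", "data": {"deltas": [1.3, 0, 0.5, -0.1, -0.003, -0.002, 0, 1.3, 0, 0.2, -0.1, -0.002, -0.002, 0, 1.3, 0, 0, -0.1, -0.001, -0.001, 0]}}

```text
t: 17.65
eef_pos: [585.7, -233.8, 287.2]
tcp_rot: [2.159, 1.565, -0.513]
ft_force: [-3.6, 0.9, 12.2]
opening: 0.565
```

```bash
python3 -c "
from h import *
need((585.3,-233.8,115.8),84.5)
"
```

```text
k 0 shift tool(now) [ 0.4 -0.1  0.3] rotvec [-2.5757  0.0046 -0.0055] shift in target frame [ 0.4 -0.1 -0.4]
k 180 shift tool(now) [ 0.4 -0.1  0.3] rotvec [ 0.5659 -0.0041 -0.0035] shift in target frame [0.4 0.1 0.4]
t 17.65 grasp pt [ 586.5 -234.2  116.2] ydir deg -63.08 F [-3.6  0.9 12.2] M [ 0.23  0.7  -0.17] open 0.565 j6 0.617 j [-0.48  0.63  1.66 -0.    0.85  0.62]
tool axes
 [[ 0.005  0.453 -0.892]
 [-0.003 -0.892 -0.453]
 [-1.     0.004 -0.003]]
```

Emit:
{"op": "jog_arm", "data": {"deltas": [1.5, 0, 0.2, -0.1, -0.002, -0.002, 0, 1.5, 0, 0, -0.1, -0.002, -0.002, 0, 1.4, 0, 0, -0.1, -0.001, -0.001, 0]}}

```text
t: 18.02
eef_pos: [586.2, -234.2, 287.0]
tcp_rot: [1.564, 1.564, -0.798]
ft_force: [-2.6, 0.4, 13.0]
opening: 0.565
```

```bash
python3 -c "
from h import *
need((585.3,-233.8,115.8),84.5)
snap('side','side10.png'); crop('pics/side10.png',210,80,140,150,4,'pics/s10.png')
"
```

```text
k 0 shift tool(now) [ 0.2 -0.9  0.4] rotvec [-2.2662  0.0073 -0.0033] shift in target frame [ 0.2  0.3 -1. ]
k 180 shift tool(now) [ 0.2 -0.9  0.4] rotvec [ 0.8754 -0.0028 -0.006 ] shift in target frame [ 0.2 -0.3  1. ]
t 18.02 grasp pt [ 587. -235.  116.] ydir deg -45.34 F [-2.6  0.4 13. ] M [ 0.24  0.45 -0.04] open 0.565 j6 0.309 j [-0.48  0.63  1.66 -0.    0.85  0.31]
tool axes
 [[ 0.004  0.703 -0.711]
 [-0.005 -0.711 -0.703]
 [-1.     0.006  0.   ]]
```

View pics/s10.png

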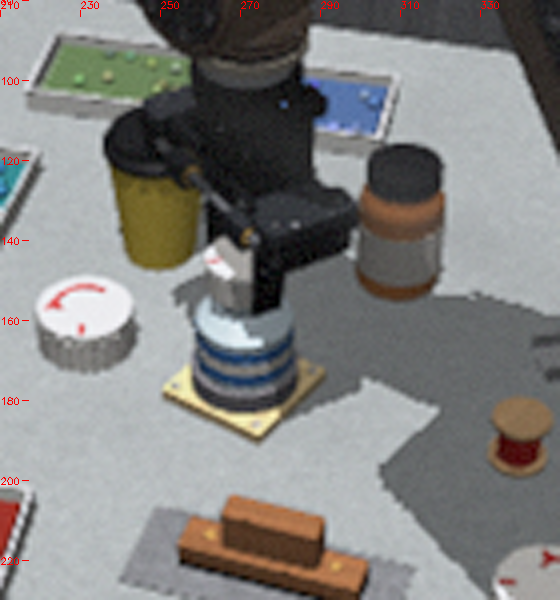

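Emit:
{"op": "jog_arm", "data": {"deltas": [1.4, -0.5, 0.3, -0.1, -0.002, -0.003, 0, 1.4, 0, 0, -0.1, -0.001, -0.002, 0, 1.2, 0, 0, -0.06, 0, 0, 0]}}

```text
t: 18.45
eef_pos: [586.2, -234.1, 287.0]
tcp_rot: [1.117, 1.564, -0.972]
ft_force: [-3.5, 3.3, 12.6]
opening: 0.565
```

```bash
python3 -c "
from h import *
need((585.3,-233.8,115.8),84.5)
"
```

```text
k 0 shift tool(now) [ 0.2 -0.9  0.2] rotvec [-1.9933e+00  8.1000e-03 -1.0000e-03] shift in target frame [ 0.2  0.2 -0.9]
k 180 shift tool(now) [ 0.2 -0.9  0.2] rotvec [ 1.1483e+00 -9.0000e-04 -7.3000e-03] shift in target frame [ 0.2 -0.2  0.9]
t 18.45 grasp pt [ 586.8 -235.   116. ] ydir deg -29.71 F [-3.5  3.3 12.6] M [ 0.5   0.84 -0.14] open 0.565 j6 0.037 j [-0.48  0.63  1.66 -0.    0.85  0.04]
tool axes
 [[ 0.004  0.869 -0.496]
 [-0.006 -0.496 -0.869]
 [-1.     0.006  0.003]]
```

Emit:
{"op": "jog_arm", "data": {"deltas": [-3, 0, 0, 0, 0, -0.002, 0, -5, 0, 0, 0, 0, 0, 0, -6, 0, 0, 0, 0, 0, 0, 0, 0, 0, 0, 0, 0, 0]}}

```text
t: 18.95
eef_pos: [586.0, -234.1, 302.3]
tcp_rot: [1.029, 1.565, -1.06]
ft_force: [-1.4, -0.2, -0.7]
opening: 0.567
```

```bash
python3 -c "
from h import *
need((585.3,-233.8,122),84.5)
snap('side','side11.png'); crop('pics/side11.png',210,80,140,150,4,'pics/s11.png')
"
```

```text
k 0 shift tool(now) [ 9.3 -0.8  0.1] rotvec [-1.9925e+00  7.3000e-03 -2.0000e-04] shift in target frame [ 9.3  0.2 -0.7]
k 180 shift tool(now) [ 9.3 -0.8  0.1] rotvec [ 1.1491e+00 -2.0000e-04 -6.5000e-03] shift in target frame [ 9.3 -0.2  0.7]
t 18.95 grasp pt [ 586.5 -235.   131.3] ydir deg -29.66 F [-1.4 -0.2 -0.7] M [ 0.03  0.09 -0.04] open 0.567 j6 0.036 j [-0.48  0.61  1.65 -0.    0.88  0.04]
tool axes
 [[ 0.003  0.869 -0.495]
 [-0.005 -0.495 -0.869]
 [-1.     0.005  0.003]]
```

View pics/s11.png

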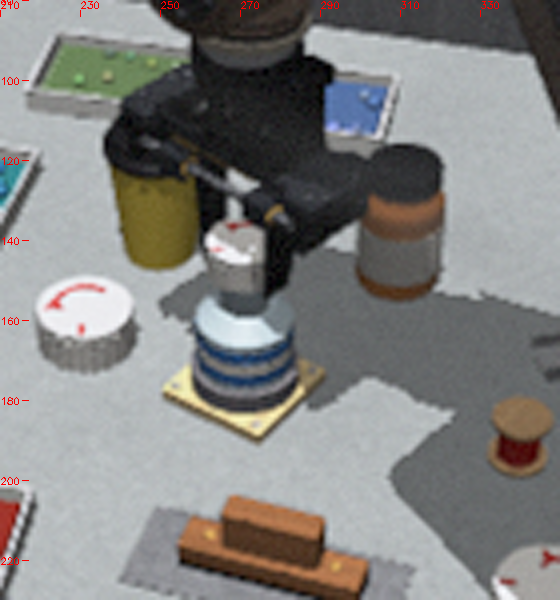

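Emit:
{"op": "jog_arm", "data": {"deltas": [-15, 0, 0, 0, 0, -0.003, 0, -30, 0, 0, 0, 0, -0.003, 0, -28, 0, 0, 0, 0, 0, 0, 0, 0, 0, 0, 0, 0, 0]}}

```text
t: 19.5
eef_pos: [586.3, -233.9, 378.9]
tcp_rot: [-0.348, 1.568, -2.437]
ft_force: [0.0, -0.3, 0.1]
opening: 0.568
```

```bash
python3 -c "
from h import *
need((585.3,-233.9,216.3),150.34)
"
```

```text
k 0 shift tool(now) [-8.4 -0.8  0.5] rotvec [ 3.1415e+00  1.7000e-03 -4.7000e-03] shift in target frame [-8.4  0.8 -0.5]
k 180 shift tool(now) [-8.4 -0.8  0.5] rotvec [-0.0001  0.003   0.0011] shift in target frame [-8.4 -0.8  0.5]
t 19.5 grasp pt [ 585.9 -234.2  207.9] ydir deg -29.67 F [ 0.  -0.3  0.1] M [-0.03 -0.04 -0.06] open 0.568 j6 0.036 j [-0.48  0.53  1.57 -0.    1.05  0.04]
tool axes
 [[-0.002  0.869 -0.495]
 [-0.002 -0.495 -0.869]
 [-1.    -0.001  0.003]]
```

Emit:
{"op": "jog_arm", "data": {"deltas": [-8.4, -0.8, 0.5, 0, 0.003, 0.001, 0, 0, 0, 0, 0, 0, 0, 0, 0, 0, 0, 0, 0, 0, 0]}}

```text
t: 19.88
eef_pos: [585.1, -233.7, 386.3]
tcp_rot: [-1.657, 1.568, 2.538]
ft_force: [0.8, -0.8, -0.4]
opening: 0.564
```

```bash
python3 -c "
from h import *
need((585.3,-233.9,216.3),150.34)
snap('side','side12.png'); crop('pics/side12.png',210,60,140,150,4,'pics/s12.png')
snap('top','top12.png')
"
```

```text
k 0 shift tool(now) [-1.   0.3  0. ] rotvec [3.1415e+00 3.8000e-03 3.0000e-04] shift in target frame [-1.  -0.3 -0. ]
k 180 shift tool(now) [-1.   0.3  0. ] rotvec [-0.     -0.0002  0.0024] shift in target frame [-1.   0.3  0. ]
t 19.88 grasp pt [ 584.7 -233.5  215.3] ydir deg -29.66 F [ 0.8 -0.8 -0.4] M [-0.03 -0.03 -0.02] open 0.564 j6 0.033 j [-0.48  0.52  1.57  0.    1.06  0.03]
tool axes
 [[-0.002  0.869 -0.495]
 [ 0.001 -0.495 -0.869]
 [-1.    -0.002 -0.   ]]
```

View pics/s12.png

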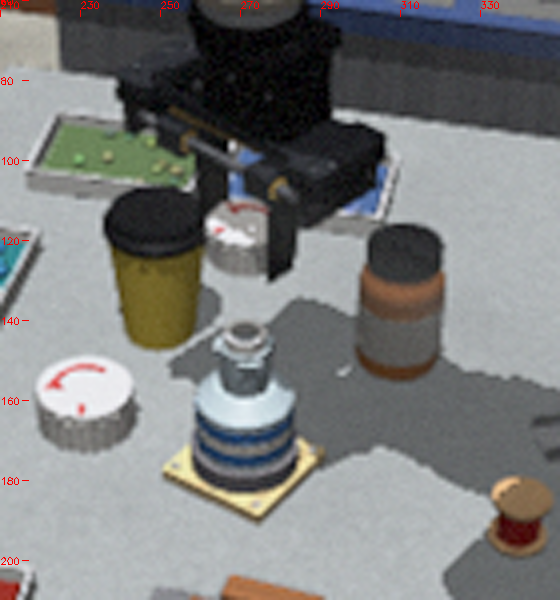

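View pics/side12.png

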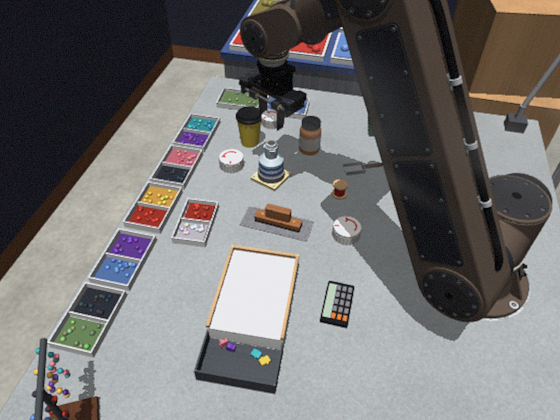

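View pics/top12.png

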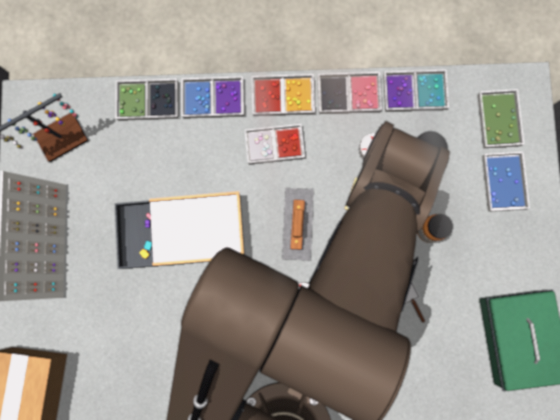

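The side view shows the cap held level above the open mouth: cap around (269,119), mouth (271,143). The scraper is on its pad, the chips are in the tray and the bystanders haven't moved. I'll do one numeric check of the cap height, then hand in.

```bash
python3 -c "
from h import *
for z in (122,201,227): print(z,proj('side',(585.3,-233.8,z)))
s=env.state(); print(s['t'],s['eef_pos'],s['opening'],s['ft_force'])
print(env.job_done())
"
```

```text
122 (np.float64(270.9126755392718), np.float64(145.59724055311068))
201 (np.float64(271.0247669099139), np.float64(122.76767487689719))
227 (np.float64(271.06380110101713), np.float64(114.81761035094058))
19.975 [ 585.12978765 -233.78642503  386.42374664] 0.5661378334723693 [ 0.12503707 -0.61469249 -0.60967528]
the job is handed in; nothing more can be done
None
```

The job is done and handed in at about 20 s of the 61 s allowed; no verdict was reported.

- **Chips:** I picked up the scraper by its rib and swept all four chips off the open end in one run of pushes. The side view showed the board empty and all four in the tray.
- **Scraper:** It is back on its pad in the pose it started in, lying flat with the sole down.
- **Cap:** I gripped the safety cap and pressed it about 6 mm (12–13 N). I turned it about 66° anticlockwise while pressed, then lifted it off without resistance.
- **Final hold:** The cap is held level in the jaws, its underside about 79 mm above the jar's mouth by the arm's reading, and within 1 mm sideways of where it was gripped. In the side view it appears directly above the open jar, at the height the calibration predicts to within about 2 pixels.
- **Bystanders:** The last pictures show no visible change in the other objects, and I felt no unexpected contacts.

**Checks:** None failed. During the press the tool tilted by about 0.4° and a side force of up to about 5 N built up. I corrected for it along the way, and it was gone after the lift. One move call was refused because I miscounted its numbers; nothing moved and I sent it again.

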